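Shim the rocking thruster stand

ROBOT

A 7-joint arm with a two-finger parallel gripper is mounted at the origin on the work surface. World frame = base frame: x ahead of the robot, y to its left, z up, the work surface at z = 0. Lengths are in mm, angles in rad, forces in N, time in s.
With the tool pointing down it reaches from about 350 to 775 mm from the base axis. Payload 3.1 kg.
Tool frame: the origin (TCP) lies midway between the tips of the shut fingers; the grasp point (between the pads) lies 19 mm behind it (bot.pinch_z is the distance from the TCP to the grasp point, in mm); z points along the fingers, y is the line along which they close (so a half turn about z gives the same grasp; the last joint's range is limited). The gripper opens to 85 mm and grips with 20 to 120 N. Pads are 22 mm wide; open, the fingers measure 114 mm over their backs; the gripper's body (76 mm by 85 mm) begins 54 mm behind the grasp point. The pads swing forward as they close: fully open they stand 13 mm farther back than shut.
Start: joints at [1.238, 0.311, 0.014, 1.512, -0.004, 1.319, -0.027], TCP at [157.728, -526.915, 231.304] pointing down, gripper open.
Joint ranges: [-2.7, 2.7], [-0.3, 1.91], [-1.27, 1.3], [0.12, 2.57], [-1.44, 4.58], [0.2, 2.03], [-3.05, 3.05]. Speed limits (rad/s): [2.79, 2.79, 3.14, 3.14, 3.14, 3.14, 3.14].

INTERFACE

Orientations are given as a unit quaternion [w, x, y, z].
In Python, from station import bot, eyes, ticket gives the robot as it stands.
- The arm moves only by the shell command python3 -m inch 'ROWS'. ROWS is JSON, one flat list of numbers, 7 for each row, row after row: the turn, a rotation vector about the tool's x, y, z scaled (see below), then the shift along the tool's x, y, z scaled (see below), then the closure, from -1 (fully open) to 1 (shut), so that 0 is half open. A call has 1 to 5 rows; each row is the pose to reach, as a shift and turn from the pose commanded when the call began, along the tool's axes at that moment, turning the shorter way round; what a row does not reach only later rows make up. The controller multiplies each number of a shift by 0.25 m and each number of a turn by 2 pi rad. A row lasts 1/12 s, in which the tool goes at most 41.7 mm and 7.16 degrees, less where a joint would pass 70% of its speed; a pose out of reach is approached as far as the arm can. A call with a number of a shift or a turn outside -1 to 1 is refused whole. A call with a gripper value outside its range is refused whole. The fingers move at their own pace and stop on an object; the grip force is fixed at half the most. Time passes only in rows, so rows that repeat a pose let the fingers close. It gives the time, the measured TCP pose, the force, the opening and the grip force at its end, in the units of the state.
- bot.get_obs(): the state, without advancing time (a new reading comes with each control period).
- eyes.capture(name): name is "side" or "top"; returns a dict with "color" (384x512x3 uint8, red, green, blue), "fovy" (degrees; the focal length in pixels is half the picture's height over the tangent of half this angle, whatever the lens; pixels are square), "cx", "cy" (the principal point, pixels), "R" (3x3) and "t" (3): a world point X has camera coordinates R X + t. Camera axes: x right, y down, z forward; pixel columns grow to the right and rows downward; lengths in mm; the calibration is good to about 2 mm. A picture is of the moment at which its call begins. There is no depth.
- ticket.sign_off(): hands the job in; it is judged then, once.
The state is a dict: "time": time; "joint_positions": joint angles; "qvel": joint speeds; "joint_efforts": joint torques, N m; "tcp_pos": TCP position; "tcp_rot": TCP orientation; "ft_force": force on the tool from outside, world axes, zero at the start; "ft_torque": the same for the moment, N m; "finger_gap": opening from 0.0 (shut) to 1.0 (fully open); "finger_force": force on a finger pad.
Only numpy, scipy, OpenCV 4.12 (cv2) and the standard library are available. Lean on these libraries where they do the work, as an engineer would, in place of code of your own. Each camera call takes 0.05 s, during which the arm holds its last target. There are 200 camera calls.

TASK

The thruster test stand rocks because its near left foot, as seen from the robot, is too short. With the fingertips, push the wooden wedge along the bench, thin end first, under that foot until the stand is level and no longer rocks; then press down firmly on the nut at that corner to check that it stays put, and take the hand away. Only push the wedge, never pick it up, and leave the other things on the bench where they are.

Things in the scene. Friction and masses are not known exactly. Their poses are not given: they have to be found in the camera images.
- stand: Thruster test stand: bare aluminium plate 220 x 250 x 8 mm, top 40 mm above the bench, on four ball feet (28 mm diameter) at x +-85, y +-100 mm, carrying a thruster and a black box. Origin: on the bench under the plate's middle; x away from the robot, y left (at yaw 0). The near left foot is short. The near right and far left feet stay put; the stand rocks about the line through them.
- rocker (a joint): Lean of the stand in rad: 0 = level and firm, the far right foot down on the bench (a hard stop); 0.046 = leaning fully onto the short-foot corner, as at the start. Its weight (about 2.5 N at the short foot) makes it lean. 0.001 rad is 0.13 mm of height at the short foot.
- short_foot (a point): Lowest point of the short ball foot (28 mm diameter). About 2 mm above the bench when the stand leans, 8 mm when it is level. The plate's underside is 32 mm above the bench there when level; its near edge is 25 mm nearer the robot than this point. Driving the wedge in takes up to about 15 N as the thin end enters, then about 8 N.
- corner_nut (a point): Centre of the top of the steel nut (20 mm diameter, 6 mm high) on the plate's near left corner, straight above the short foot; 46 mm above the bench when the stand is level, about 40 mm when it leans. The place to press. The black box begins 30 mm beyond it and rises to 45 mm above the plate.
- wedge: Loose wooden wedge, 100 long x 45 wide, 1.5 mm thick at the thin end rising evenly to 16 mm at the thick end, 60 g. Origin: centre of the underside; x along its length to the thin end. Flat on the bench, robot side of the short foot, thin end roughly towards it but seldom aimed at it. Level is reached with the foot about 45 mm in from the thin end; there it jams and stays by friction.
- thruster (a point): Centre of the black ducted thruster, 116 mm diameter and 70 mm long along the stand's x, in the half of the plate away from the robot; its top is 166 mm above the bench.
- packer: Loose flat wooden block, 60 x 50 x 18 mm, same wood as the wedge but not tapered; lies right of the wedge. Leave alone. Origin: centre of the underside.
- collar: Loose aluminium ring, 64 mm outside, 16 mm high, left of the wedge. Leave alone. Origin: centre of the underside.
- grease: Small jar, 56 mm diameter, 55 mm high, left of the stand. Leave alone. Origin: centre of the underside.
- driver: Screwdriver lying on the bench to the right. Leave alone. Origin near its middle, on the bench.
- spanner: Spanner lying on the bench to the left. Leave alone. Origin near its middle, on the bench.
- propeller: Spare three-bladed propeller, about 86 mm across, 24 mm high, lying to the left. Leave alone. Origin: centre of the underside.
- endcap: Aluminium disc, 54 mm diameter, 22 mm high, to the right. Leave alone. Origin: centre of the underside.
Things that resemble listed ones, but are neither listed nor needed, are in the scene too. What is shaped like the wedge but green, pink or purple is not meant.

How it is judged (in metres and radians):
On the way, in this order (a step that is already met when the one before it is completed fails the run):
1. the wedge has been pushed under the short foot and carries it, the stand within 1 mm of level at that foot (value of joint rocker below 0.008 rad and contact force between wedge and stand above 0.8 N), for 0.2 s.
2. the nut at that corner is pressed down by the fingers with more than 4 N and the stand does not give (contact force between the fingers and stand above 4 N and horizontal distance between the grasp point and corner_nut below 0.04 m and value of joint rocker below 0.014 rad), for 0.1 s.
At the end, for the whole second after the job is handed in: The wedge lies flat on the bench under the short foot and carries it (more than 0.8 N), the stand is within 0.008 rad (1 mm at the foot) of level, everything is at rest (all of step 1 and linear speed of wedge below 0.01 m/s and velocity of joint rocker between -0.02 and 0.02 rad/s and height (world z) of wedge below 0.006 m and angle between wedge's own z axis and vertical below 0.08 rad); the robot touches nothing.
It fails at once if the wedge is lifted off the bench or tipped (height (world z) of wedge above 0.01 m or angle between wedge's own z axis and vertical above 0.25 rad).
It fails at once if another thing on the bench is moved more than 20 mm (distance of any of packer, collar, grease, driver, spanner, propeller, endcap from where it was at the start of the episode above 0.02 m).
It also fails if it takes over 72 s, if anything falls off the work surface, if the arm or the gripper's body presses on something with over 40 N, if the wrist force passes 120 N, or if a joint passes its speed limit or range.

## Working session

There is one attempt and no reset: what is moved stays moved. The work goes in short steps, Python scripts to look and compute and a shell command to move; the robot and the scene stay as the last step left them, time stands still between calls to the robot, and variables do not carry over. Pictures are saved under pics/ and viewed, at most 10 in all, crops included, and the job is handed in when it is done.

```bash
mkdir -p pics; ls
python3 - <<'E'
from station import bot, eyes
import cv2, numpy as np
o=bot.get_obs(); print(o['time'],o['tcp_pos'],o['tcp_rot'],o['finger_gap'],bot.pinch_z)
for n in ('top','side'):
    c=eyes.capture(n); cv2.imwrite(f'pics/{n}0.png',c['color'][:,:,::-1]); 
    print(n,c['fovy'],c['cx'],c['cy'],np.round(c['R'],4).tolist(),np.round(c['t'],1).tolist())
E
```

```text
pics
0.0 [ 157.49731725 -526.22105251  230.23717318] [-1.13515790e-03  9.89443620e-01  1.44913731e-01 -2.12049827e-04] 0.9975422011990565 18.700000000000003
top 53.2975789391643 254.83255434861204 192.59552213715574 [[0.0025, -1.0, -0.0044], [-0.9895, -0.0019, -0.1445], [0.1445, 0.0047, -0.9895]] [4.7, 592.4, 1000.8]
side 48.212294987301895 253.57662828250125 190.99508607304426 [[-0.8121, -0.5836, 0.0011], [-0.3731, 0.5178, -0.7699], [0.4487, -0.6256, -0.6382]] [433.9, 291.2, 1025.8]
```

View pics/top0.png

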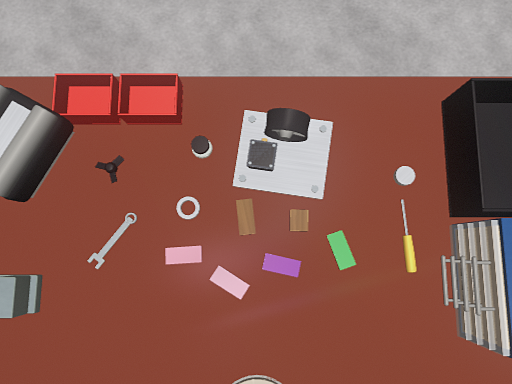

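View pics/side0.png

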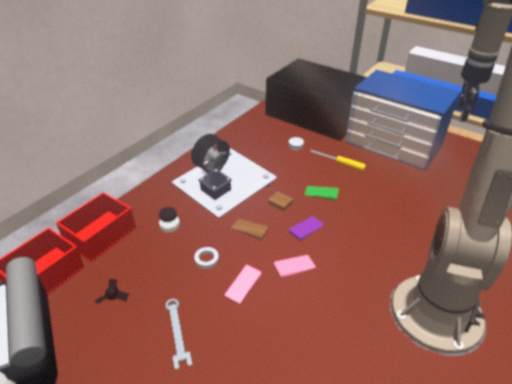

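Top view: the wood wedge is at about (246,217). Things it could be taken for are the packer (299,220, square), green (341,250), purple (281,265), and pink (183,255) and (230,283). I choose the tapered brown one at (246,217); the near left nut is at about (242,178). Next, a close crop.

```bash
cat > h.py <<'E'
import cv2, numpy as np
from station import bot, eyes
def cam(n):
    c=eyes.capture(n); f=192/np.tan(np.radians(c['fovy']/2)); K=np.array([[f,0,c['cx']],[0,f,c['cy']],[0,0,1]])
    return c['color'][:,:,::-1].copy(),K,np.array(c['R']),np.array(c['t'])
def back(px,z,K,R,t):
    d=R.T@np.linalg.inv(K)@np.array([px[0],px[1],1.]); o=-R.T@t
    return (o+d*(z-o[2])/d[2])[:2]
def proj(X,K,R,t):
    p=K@(R@np.array(X,float)+t); return p[:2]/p[2]
def crop(img,x,y,w,h,s,fn): cv2.imwrite(fn,cv2.resize(img[y:y+h,x:x+w],None,fx=s,fy=s,interpolation=cv2.INTER_CUBIC))
E
python3 - <<'E'
from h import *
im,*_=cam('top'); a=cv2.resize(im[100:245,225:340],None,fx=4,fy=4,interpolation=cv2.INTER_CUBIC)
crop(im,225,100,115,145,4,'pics/t1.png')
im,*_=cam('side'); b=im[165:250,165:305]
b=cv2.resize(b,None,fx=4,fy=4,interpolation=cv2.INTER_CUBIC); cv2.imwrite('pics/s1.png',b)
E
```

```text
(no output)
```

View pics/t1.png

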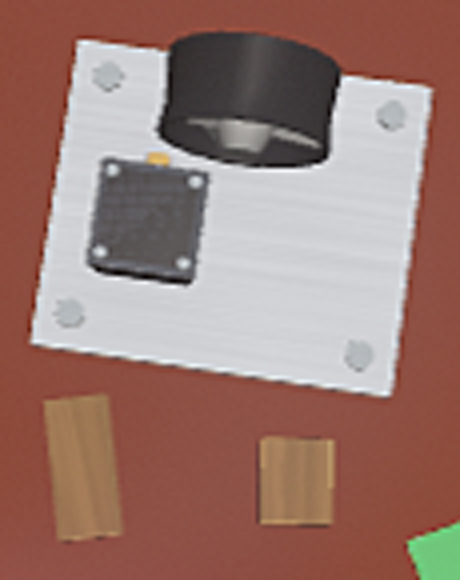

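View pics/s1.png

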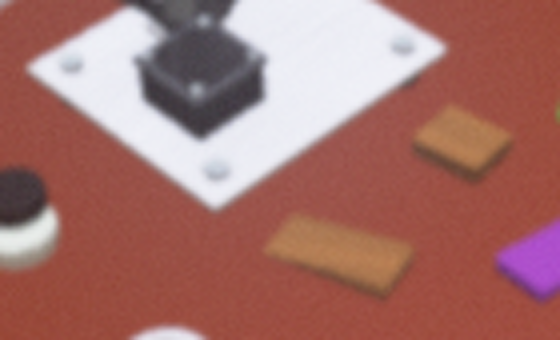

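The crops confirm it. In the top crop the wedge's thin end is at (44,402)–(107,395), facing the stand, and its thick end is at (62,540)–(121,533). The nuts are at NL (69,312), NR (358,355), FL (108,75) and FR (391,115).

Run:
```python
from h import *
im,*C=cam('top'); _,*S=cam('side')
o=lambda u,v:((u+.5)/4-.5+225,(v+.5)/4-.5+100)
s=lambda u,v:((u+.5)/4-.5+165,(v+.5)/4-.5+165)
w=[back(o(*p),z,*C) for p,z in (((44,402),1.5),((107,395),1.5),((121,533),16),((62,540),16))]
print(np.round(w,1).tolist())
n=[back(o(*p),z,*C) for p,z in (((69,312),40),((358,355),46),((108,75),46),((391,115),52))]
print('nuts',np.round(n,1).tolist(),np.linalg.norm(n[0]-n[1]),np.linalg.norm(n[0]-n[2]))
print('side nut',back(s(217,170),40,*S),back(s(402,45),46,*S),back(s(70,64),46,*S))
ws=[back(s(*p),z,*S) for p,z in (((263,250),1.5),((297,213),1.5),((412,248),16),((384,287),16))];print('side w',np.round(ws,1).tolist())
thin=(w[0]+w[1])/2; thick=(w[2]+w[3])/2
for W in (w,ws):
    thin=(W[0]+W[1])/2; thick=(W[2]+W[3])/2; d=thin-thick
    print(thin,thick,np.linalg.norm(d),np.degrees(np.arctan2(d[1],d[0])))
yaw=n[1]-n[0]; print('stand yaw',np.degrees(np.arctan2(yaw[0],-yaw[1])))
pk=[back(o(*p),18,*C) for p in ((260,437),(334,440),(333,524),(260,522))];print('pack',np.round(pk,1).tolist())
```

```text
[[576.8, 60.5], [581.9, 15.9], [484.1, 5.7], [479.2, 46.4]]
nuts [[634.4, 41.8], [603.8, -155.4], [801.9, 15.5], [771.2, -180.7]] 199.57061669764227 169.59470441695936
side nut [629.40200587  41.8816198 ] [ 600.08123031 -154.2557855 ] [797.05090857  17.69559201]
side w [[575.9, 57.7], [579.6, 12.0], [481.1, 5.1], [475.2, 48.6]]
[579.3145967   38.22666855] [481.60839156  26.04566648] 98.4625783387778 7.106381245910593
[577.73313362  34.86149869] [478.1509957   26.86462644] 99.90271346861688 4.591244139179545
stand yaw -8.801276731906611
pack [[550.5, -90.6], [548.5, -141.9], [490.5, -140.2], [491.7, -90.0]]
```

```bash
cat >> h.py <<'E'
from scipy.spatial.transform import Rotation as Ro
def go(P,yaw):
    o=bot.get_obs(); R=Ro.from_quat(np.roll(o['tcp_rot'],-1))
    a=np.radians(yaw); c,s=np.cos(a),np.sin(a); G=Ro.from_matrix(np.array([[c,s,0],[s,-c,0],[0,0,-1.]]))
    d=R.inv().apply(np.array(P,float)-o['tcp_pos']); r=(R.inv()*G).as_rotvec()
    print('t',round(o['time'],2),'at',np.round(o['tcp_pos'],1),'F',np.round(o['ft_force'],1),'turn',np.round(r/2/np.pi,4),'shift',np.round(d/250,4),'rows',round(max(np.linalg.norm(d)/41.7,np.degrees(np.linalg.norm(r))/7.16),1))
E
python3 -c "
from h import *
go([230,-330,260],6)"
```

```text
t 0.3 at [ 157.6 -526.7  230.9] F [0.  0.8 0.2] turn [-0.0001  0.      0.0296] shift [ 0.5029 -0.6709 -0.1158] rows 5.1
```

```bash
python3 -m inch '[0,0,0.015,0.25,-0.335,-0.06,1, 0,0,0.03,0.5,-0.67,-0.115,1, 0,0,0.03,0.5,-0.67,-0.115,1, 0,0,0.03,0.5,-0.67,-0.115,1, 0,0,0.03,0.5,-0.67,-0.115,1]'; python3 -c "
from h import *
go([440,0,150],6)"
```

```text
time: 0.72
tcp_pos: [228.9, -331.1, 259.8]
tcp_rot: [0.0, 0.999, 0.051, -0.0]
ft_force: [1.5, 1.4, 0.7]
finger_gap: 0.299
finger_force: 0.0
t 0.72 at [ 228.9 -331.1  259.8] F [1.5 1.4 0.7] turn [ 0.      0.     -0.0004] shift [ 0.975  -1.2315  0.4391] rows 9.8
```

```bash
python3 -m inch '[0,0,0,0.49,-0.615,0.1,1, 0,0,0,0.49,-0.615,0.1,1, 0,0,0,0.49,-0.615,0.1,1, 0,0,0,0.49,-0.615,0.1,1, 0,0,0,0.49,-0.615,0.1,1]'; python3 -c "
from h import *
go([445,22,120],6)"
```

```text
time: 1.13
tcp_pos: [336.0, -164.1, 234.7]
tcp_rot: [-0.0, 0.999, 0.053, 0.001]
ft_force: [0.7, 0.4, -0.2]
finger_gap: -0.001
finger_force: 0.0
t 1.13 at [ 336.  -164.1  234.7] F [ 0.7  0.4 -0.2] turn [ 0.     -0.0002  0.0001] shift [ 0.5117 -0.6941  0.4593] rows 5.9
```

```bash
python3 -m inch '[0,0,0,0.13,-0.175,0.1,1, 0,0,0,0.26,-0.35,0.2,1, 0,0,0,0.39,-0.53,0.3,1, 0,0,0,0.5,-0.695,0.4,1, 0,0,0,0.51,-0.695,0.46,1]'; python3 -m inch '[0,0,0,0,0,0.0,1, 0,0,0,0,0,0,1]' ; python3 -c "
from h import *
go([450,23,7],6)
im,*C=cam('top'); crop(im,205,140,110,120,5,'pics/t2.png')"
```

```text
time: 1.55
tcp_pos: [430.2, -5.3, 141.4]
tcp_rot: [0.0, 0.999, 0.051, 0.002]
ft_force: [1.5, -0.5, 0.9]
finger_gap: 0.002
finger_force: 0.0
time: 1.72
tcp_pos: [427.5, -5.5, 139.5]
tcp_rot: [-0.001, 0.999, 0.054, -0.002]
ft_force: [-0.1, -0.3, 0.7]
finger_gap: 0.003
finger_force: 0.0
t 1.72 at [427.5  -5.5 139.5] F [-0.1 -0.3  0.7] turn [-0.0003  0.0005  0.0005] shift [ 0.1035 -0.1024  0.5299] rows 3.3
```

View pics/t2.png

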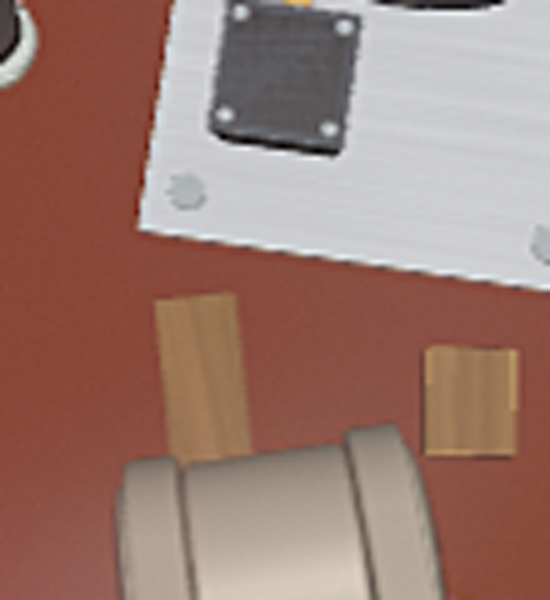

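The crop shows the wedge's thin end at (155–235, 297) and the nut at (187,191). The hand is over the thick end, so from here I descend behind it.

```bash
python3 -m inch '[0,0,0,0.085,-0.10,0.1,1, 0,0,0,0.085,-0.10,0.25,1, 0,0,0,0.085,-0.10,0.4,1, 0,0,0,0.085,-0.10,0.51,1, 0,0,0,0.085,-0.10,0.525,1]'; python3 -m inch '[0,0,0,0,0,0.0,1, 0,0,0,0,0,0,1]' ; python3 -c "
from h import *
go([465,25,7],6)
im,*C=cam('side'); crop(im,190,170,110,110,5,'pics/s2.png')"
```

```text
time: 2.18
tcp_pos: [442.9, 16.5, 6.3]
tcp_rot: [0.001, 0.999, 0.049, -0.004]
ft_force: [-1.3, -0.7, -0.3]
finger_gap: 0.002
finger_force: 0.0
time: 2.35
tcp_pos: [448.4, 18.3, 11.2]
tcp_rot: [0.0, 0.999, 0.05, 0.002]
ft_force: [0.3, -0.6, 0.4]
finger_gap: 0.001
finger_force: 0.0
t 2.35 at [448.4  18.3  11.2] F [ 0.3 -0.6  0.4] turn [ 0.0002 -0.0005 -0.0007] shift [ 0.0685 -0.0201  0.0171] rows 0.4
```

View pics/s2.png

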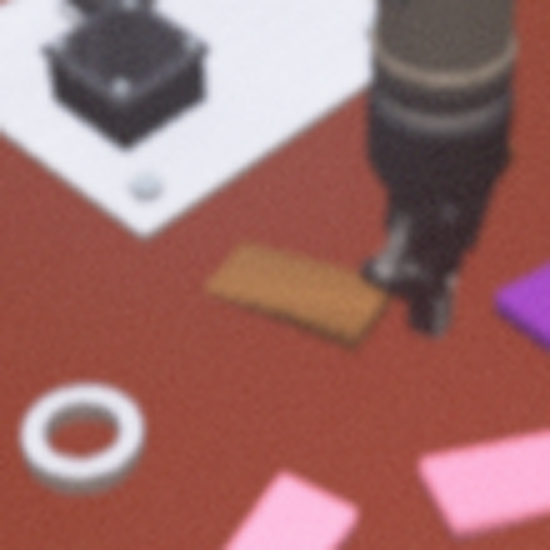

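Fingertips sit on the bench behind the thick end, at (400–450, 320) in the crop. I'll align sideways and push up to the foot in small steps.

```bash
python3 -m inch '[0,0,0,0.01,-0.02,0.006,1, 0,0,0,0.03,-0.02,0.012,1, 0,0,0,0.05,-0.02,0.012,1, 0,0,0,0.07,-0.02,0.012,1, 0,0,0,0.09,-0.02,0.012,1]'; python3 -m inch '[0,0,0,0.02,0,0,1, 0,0,0,0.04,0,0,1, 0,0,0,0.06,0,0,1, 0,0,0,0.06,0,0,1]' ; python3 -c "
from h import *
go([566,35.5,8],6)
im,*C=cam('side'); crop(im,190,170,110,110,5,'pics/s3.png')"
```

```text
time: 2.82
tcp_pos: [469.9, 26.8, 7.0]
tcp_rot: [0.0, 0.999, 0.051, 0.001]
ft_force: [-1.3, -0.3, 1.5]
finger_gap: -0.004
finger_force: 0.1
time: 3.15
tcp_pos: [485.2, 28.5, 6.6]
tcp_rot: [-0.0, 0.999, 0.051, 0.001]
ft_force: [-0.4, 0.2, -0.1]
finger_gap: 0.003
finger_force: 0.0
t 3.15 at [485.2  28.5   6.6] F [-0.4  0.2 -0.1] turn [-0.0001 -0.0002 -0.0004] shift [ 0.3245  0.005  -0.0049] rows 1.9
```

View pics/s3.png

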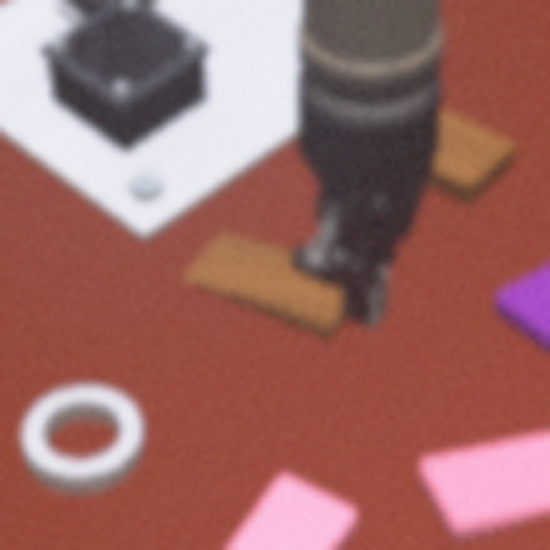

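The wedge has moved forward. Its thin end is now at (185,277)–(220,235) and the left thick top corner is at about (333,322).

Run:
```python
from h import *
_,*S=cam('side')
s=lambda u,v:((u+.5)/5-.5+190,(v+.5)/5-.5+170)
for n,L in (('old',((207,288),(240,243),(357,334))),('new',((185,275),(220,233),(333,322)))):
    P=[back(s(*p),z,*S) for p,z in zip(L,(1.5,1.5,16))]; m=(P[0]+P[1])/2; d=P[0]-P[2]
    print(n,np.round(P,1).tolist(),m,np.degrees(np.arctan2(d[1],d[0])))
print(back(s(145,186),40,*S))
```

```text
old [[574.2, 56.9], [581.8, 15.4], [474.3, 48.1]] [578.01309084  36.12207465] 5.022566627844349
new [[591.4, 55.9], [596.8, 15.4], [490.6, 48.3]] [594.06158481  35.6526548 ] 4.301918174488642
[630.96119187  41.24516844]
```

```bash
python3 -m inch '[0,0,0,0.02,0,0,1, 0,0,0,0.04,0,0,1, 0,0,0,0.06,0,0,1, 0,0,0,0.08,0,0,1, 0,0,0,0.1,0,0,1]';  python3 -m inch '[0,0,0,0.02,0,0,1, 0,0,0,0.04,0,0,1, 0,0,0,0.06,0,0,1, 0,0,0,0.08,0,0,1, 0,0,0,0.1,0,0,1]'; python3 -c "
from h import *
go([567,36,8],6)
im,*C=cam('side'); crop(im,190,170,110,110,5,'pics/s4.png')"
```

```text
time: 3.67
tcp_pos: [509.2, 30.8, 6.6]
tcp_rot: [0.0, 0.999, 0.051, 0.0]
ft_force: [-1.2, -0.4, 0.4]
finger_gap: -0.003
finger_force: 0.2
time: 4.08
tcp_pos: [530.9, 33.1, 6.0]
tcp_rot: [0.0, 0.999, 0.051, -0.003]
ft_force: [-6.4, -0.6, 4.4]
finger_gap: -0.0
finger_force: 3.1
t 4.08 at [530.9  33.1   6. ] F [-6.4 -0.6  4.4] turn [ 0.0001  0.001  -0.0004] shift [ 0.1448  0.0032 -0.0089] rows 0.9
```

View pics/s4.png

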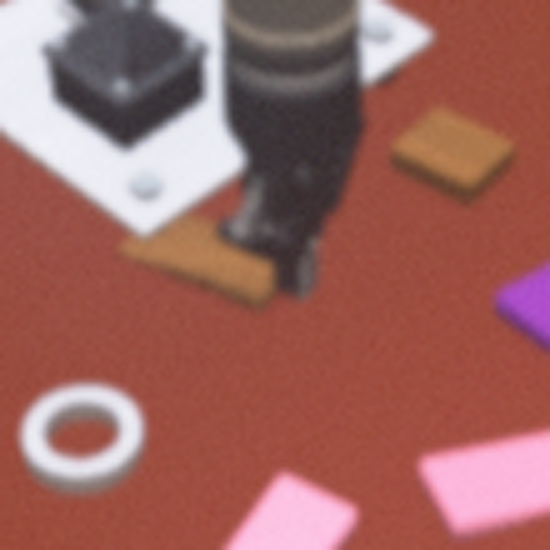

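The wedge's thin left corner is at (120,248), going under the plate corner, and contact is starting at 6 N. I'll keep driving it in.

```bash
python3 -m inch '[0,0,0,0.015,0,-0.005,1, 0,0,0,0.03,0,-0.005,1, 0,0,0,0.045,0,-0.005,1, 0,0,0,0.06,0,-0.005,1, 0,0,0,0.075,0,-0.005,1]';  python3 -m inch '[0,0,0,0.015,0,0,1, 0,0,0,0.03,0,0,1, 0,0,0,0.04,0,0,1, 0,0,0,0.04,0,0,1, 0,0,0,0.04,0,0,1]'; python3 -c "
from h import *
go([567,36,8],6)
im,*C=cam('side'); crop(im,190,170,110,110,5,'pics/s5.png')"
```

```text
time: 4.55
tcp_pos: [552.2, 35.2, 7.6]
tcp_rot: [0.0, 0.999, 0.051, -0.0]
ft_force: [-3.3, -0.1, -0.4]
finger_gap: -0.001
finger_force: 1.6
time: 4.97
tcp_pos: [563.8, 36.6, 8.4]
tcp_rot: [-0.0, 0.999, 0.051, 0.002]
ft_force: [-0.2, -0.3, 0.2]
finger_gap: 0.001
finger_force: 0.1
t 4.97 at [563.8  36.6   8.4] F [-0.2 -0.3  0.2] turn [-0.     -0.0006 -0.0004] shift [0.0125 0.0036 0.0018] rows 0.1
```

View pics/s5.png

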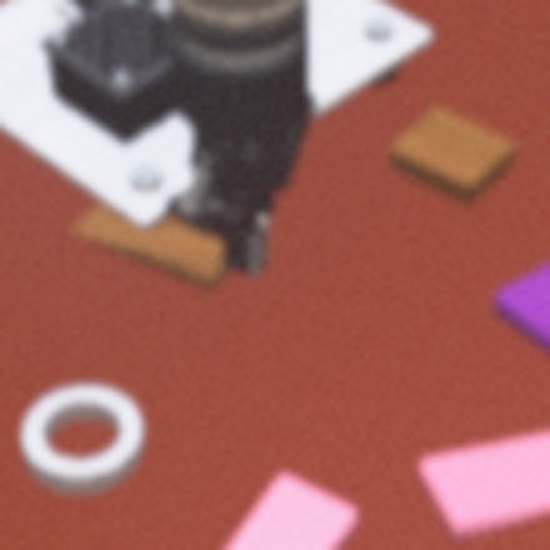

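The nut has risen from (145,186) to (145,178), nearly level. I'll push in small steps until the force rises against the hard stop.

```bash
cat >> h.py <<'E'
def lift(n=4):
    a=np.float32(cv2.cvtColor(cv2.imread('pics/s4.png'),cv2.COLOR_BGR2GRAY))[160:205,120:172]
    r=[]
    for _ in range(n):
        im,*C=cam('side'); b=np.float32(cv2.cvtColor(cv2.resize(im[170:280,190:300],None,fx=5,fy=5,interpolation=cv2.INTER_CUBIC),cv2.COLOR_BGR2GRAY))[140:215,110:182]
        m=cv2.matchTemplate(b,a,cv2.TM_CCOEFF_NORMED); _,v,_,l=cv2.minMaxLoc(m); r.append((l[0]-10,l[1]-20,v))
    e=(proj([631,41,46],*C)-proj([631,41,40],*C))*5
    print('lift px',np.mean(r,0).round(2),'6mm =',e.round(1))
E
python3 -c "
from h import *
lift()"
python3 -m inch '[0,0,0,0.008,0,0,1, 0,0,0,0.016,0,0,1, 0,0,0,0.016,0,0,1, 0,0,0,0.016,0,0,1]'; python3 -c "
from h import *
lift();go([567,36,8],6)"
```

```text
lift px [ 0.   -8.75  0.97] 6mm = [-0.5 -7.7]
time: 5.55
tcp_pos: [564.7, 36.6, 7.5]
tcp_rot: [0.0, 0.999, 0.051, -0.001]
ft_force: [-4.8, -0.8, 2.7]
finger_gap: -0.002
finger_force: 2.3
lift px [-0.25 -9.    0.94] 6mm = [-0.5 -7.7]
t 5.75 at [565.2  36.6   7.6] F [-4.6 -0.1  2.6] turn [ 0.      0.0002 -0.0004] shift [ 0.0068  0.0031 -0.0018] rows 0.0
```

```bash
python3 -m inch '[0,0,0,0.01,0,0,1, 0,0,0,0.02,0,0,1, 0,0,0,0.02,0,0,1, 0,0,0,0.02,0,0,1]'; python3 -c "
from h import *
lift();go([567,36,8],6)"
```

```text
time: 6.08
tcp_pos: [570.2, 37.2, 7.5]
tcp_rot: [0.0, 0.999, 0.051, -0.001]
ft_force: [-4.6, -0.3, 2.4]
finger_gap: 0.0
finger_force: 2.7
lift px [  0.   -11.     0.77] 6mm = [-0.5 -7.7]
t 6.28 at [570.2  37.2   7.5] F [-5.5 -0.9  2.6] turn [ 0.      0.0003 -0.0004] shift [-0.0132  0.0033 -0.002 ] rows 0.1
```

Run:
```python
from h import *
im,*C=cam('side')
print('full',((proj([632.4,39.7,46],*C)-proj([631,41.3,40],*C))*5).round(1))
g=lambda i:cv2.cvtColor(i,cv2.COLOR_BGR2GRAY).astype(np.float32)
now=np.mean([g(cv2.resize(cam('side')[0][170:280,190:300],None,fx=5,fy=5,interpolation=cv2.INTER_CUBIC)) for _ in range(4)],0).astype(np.float32)
for ref in 'pics/s3.png','pics/s4.png','pics/s5.png':
  for (x0,x1,y0,y1) in ((125,167,165,205),(50,100,60,115)):
    a=g(cv2.imread(ref))[y0:y1,x0:x1]; b=now[y0-25:y1+25,x0-15:x1+15]
    m=cv2.matchTemplate(b,a,cv2.TM_CCOEFF_NORMED);_,v,_,l=cv2.minMaxLoc(m);print(ref,x0,l[0]-15,l[1]-25,round(v,2))
crop(im,180,150,100,90,8,'pics/s6.png')
```

```text
full [ -0.6 -10.1]
pics/s3.png 125 0 -11 0.8
pics/s3.png 50 0 -6 0.99
pics/s4.png 125 -1 -10 0.78
pics/s4.png 50 0 -6 1.0
pics/s5.png 125 -7 -1 0.7
pics/s5.png 50 0 -1 1.0
```

```bash
python3 -m inch '[0,0,0,0.008,0,0,1, 0,0,0,0.016,0,0,1, 0,0,0,0.016,0,0,1, 0,0,0,0.016,0,0,1]'; python3 -m inch '[0,0,0,0.008,0,0,1, 0,0,0,0.008,0,0,1, 0,0,0,0.008,0,0,1]'
```

```text
time: 6.87
tcp_pos: [570.7, 37.3, 7.0]
tcp_rot: [0.001, 0.999, 0.051, -0.005]
ft_force: [-11.6, -0.8, 6.9]
finger_gap: 0.002
finger_force: 5.5
time: 7.12
tcp_pos: [570.9, 37.2, 6.7]
tcp_rot: [0.001, 0.999, 0.051, -0.006]
ft_force: [-14.3, -1.4, 9.4]
finger_gap: -0.001
finger_force: 6.9
```

Force climbed from 5 to 14 N over 6 mm of command with almost no motion, so the wedge has jammed at the hard stop. I'll back off, go up, and look once from above with the hand clear.

```bash
python3 -m inch '[0,0,0,-0.06,0,0,1, 0,0,0,-0.14,0,0,1, 0,0,0,-0.2,0,0,1, 0,0,0,-0.2,0,-0.15,1, 0,0,0,-0.2,0,-0.3,1]'; python3 -m inch '[0,0,0,-0.16,0,-0.2,1, 0,0,0,-0.32,0,-0.2,1, 0,0,0,-0.48,0,-0.2,1, 0,0,0,-0.48,0,-0.2,1, 0,0,0,-0.48,0,-0.2,1]'
python3 - <<'E'
from h import *
o=bot.get_obs(); print(o['tcp_pos'],o['ft_force'])
im,*C=cam('side'); im2,*D=cam('top')
f=lambda i,x,y:cv2.resize(i[y:y+90,x:x+78],None,fx=5,fy=5,interpolation=cv2.INTER_CUBIC)
cv2.imwrite('pics/f.png',np.hstack([f(im,185,165),f(im2,215,150)]))
E
```

```text
time: 7.53
tcp_pos: [525.9, 32.4, 81.7]
tcp_rot: [-0.0, 0.999, 0.051, -0.001]
ft_force: [2.5, 0.1, 0.3]
finger_gap: -0.0
finger_force: 0.0
time: 7.95
tcp_pos: [406.6, 19.8, 133.6]
tcp_rot: [0.002, 0.999, 0.051, 0.002]
ft_force: [0.7, 0.1, 0.6]
finger_gap: -0.001
finger_force: 0.0
[406.61305963  19.77248467 133.57678372] [0.73256437 0.11812861 0.64917732]
```

View pics/f.png

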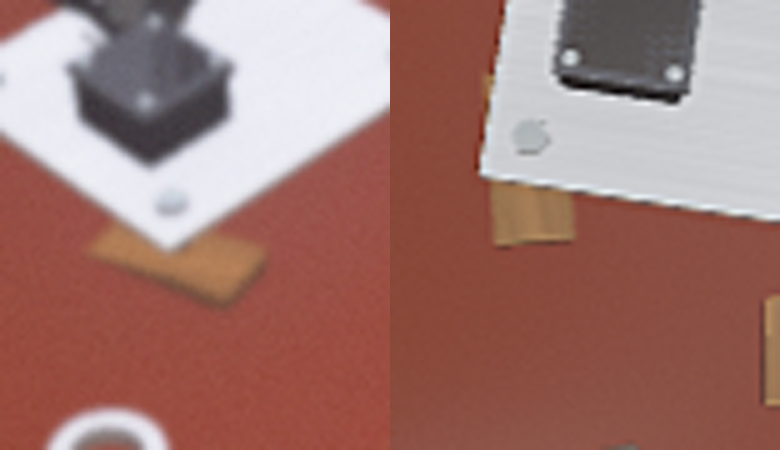

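Seen clear of the hand, the wedge stays under the corner. Side half: nut at (171,203), about 10 px up, so level. Top half: nut at (141,137), thick end at (102–185, 243). Next I press the nut.

Run:
```python
from h import *
_,*C=cam('side'); _,*D=cam('top')
q=lambda u,v,x,y:((u+.5)/5-.5+x,(v+.5)/5-.5+y)
a=back(q(171,202,185,165),46,*C); b=back(q(141,136,215,150),46,*D); print(a,b)
m=(a+b)/2; go([m[0],m[1],110],6); go([m[0],m[1],60],6)
```

```text
[630.98587878  39.81166254] [635.54845417  39.02989509]
t 8.15 at [410.5  20.7 133.5] F [0.1 0.3 0. ] turn [-0.0001 -0.0007 -0.0004] shift [0.8936 0.0168 0.0978] rows 5.4
t 8.15 at [410.5  20.7 133.5] F [0.1 0.3 0. ] turn [-0.0001 -0.0007 -0.0004] shift [0.8928 0.0169 0.2978] rows 5.6
```

```bash
python3 -m inch '[0,0,0,0.16,0.015,0,1, 0,0,0,0.32,0.015,0,1, 0,0,0,0.48,0.015,0,1, 0,0,0,0.64,0.015,0,1, 0,0,0,0.8,0.015,0,1]'; python3 -m inch '[0,0,0,0.08,0,0,1, 0,0,0,0.08,0,0,1, 0,0,0,0.08,0,0.06,1, 0,0,0,0.08,0,0.12,1, 0,0,0,0.08,0,0.12,1]'; python3 -c "
from h import *
go([630,39.5,56],6)"
```

```text
time: 8.57
tcp_pos: [610.7, 37.4, 131.6]
tcp_rot: [-0.0, 0.999, 0.051, 0.0]
ft_force: [0.7, 0.5, 0.4]
finger_gap: 0.001
finger_force: 0.0
time: 8.98
tcp_pos: [625.3, 39.0, 98.6]
tcp_rot: [-0.0, 0.999, 0.051, -0.003]
ft_force: [-0.9, -0.4, -1.4]
finger_gap: -0.003
finger_force: 0.0
t 8.98 at [625.3  39.   98.6] F [-0.9 -0.4 -1.4] turn [-0.0001  0.0011 -0.0003] shift [ 2.010e-02 -1.000e-04  1.701e-01] rows 1.0
```

```bash
python3 -m inch '[0,0,0,0.01,0,0.06,1, 0,0,0,0.015,0,0.12,1, 0,0,0,0.015,0,0.16,1, 0,0,0,0.015,0,0.19,1, 0,0,0,0.015,0,0.2,1]'; python3 -m inch '[0,0,0,0,0,0.01,1, 0,0,0,0,0,0.01,1, 0,0,0,0,0,0.01,1]'
```

```text
time: 9.4
tcp_pos: [630.0, 39.4, 51.5]
tcp_rot: [0.0, 0.999, 0.051, -0.001]
ft_force: [-0.2, 0.3, -0.2]
finger_gap: 0.0
finger_force: 0.0
time: 9.65
tcp_pos: [631.3, 39.7, 51.0]
tcp_rot: [-0.0, 0.999, 0.051, 0.001]
ft_force: [0.1, 0.5, -0.2]
finger_gap: 0.001
finger_force: 0.0
```

```bash
python3 -m inch '[0,0,0,0,0,0.015,1, 0,0,0,0,0,0.025,1, 0,0,0,0,0,0.035,1, 0,0,0,0,0,0.04,1, 0,0,0,0,0,0.04,1]'
```

```text
time: 10.07
tcp_pos: [631.7, 39.9, 45.9]
tcp_rot: [0.001, 0.999, 0.051, 0.001]
ft_force: [-8.6, -1.5, 21.9]
finger_gap: 0.001
finger_force: 11.3
```

The nut takes 22 N at a height of 45.9 mm, so the corner doesn't give. I'll hold briefly, then lift off and clear.

```bash
python3 -m inch '[0,0,0,0,0,0,1, 0,0,0,0,0,0,1, 0,0,0,0,0,-0.02,1, 0,0,0,0,0,-0.06,1, 0,0,0,0,0,-0.12,1]'; python3 -m inch '[0,0,0,0,0,-0.15,1, 0,0,0,0,0,-0.3,1, 0,0,0,-0.16,0,-0.35,1, 0,0,0,-0.32,0,-0.35,1, 0,0,0,-0.48,0,-0.35,1]';  python3 -m inch '[0,0,0,-0.16,0,0,1, 0,0,0,-0.32,0,0,1, 0,0,0,-0.32,0,0,1, 0,0,0,-0.32,0,0,1, 0,0,0,-0.32,0,0,1]'
python3 - <<'E'
from h import *
import time
print(bot.get_obs()['ft_force'].round(1),bot.get_obs()['tcp_pos'].round(0))
g=lambda i:cv2.cvtColor(i,cv2.COLOR_BGR2GRAY).astype(np.float32)
im=cam('side')[0]; t=cam('top')[0]
f=lambda i,x,y:cv2.resize(i[y:y+90,x:x+78],None,fx=5,fy=5,interpolation=cv2.INTER_CUBIC)
now=g(np.hstack([f(im,185,165),f(t,215,150)])); ref=g(cv2.imread('pics/f.png'))
for (x0,x1,y0,y1) in ((140,200,180,250),(90,260,220,310),(510,555,110,160),(490,580,190,250)):
    m=cv2.matchTemplate(now[y0-10:y1+10,x0-10:x1+10],ref[y0:y1,x0:x1],cv2.TM_CCOEFF_NORMED);_,v,_,l=cv2.minMaxLoc(m);print(l[0]-10,l[1]-10,round(v,3))
E
```

```text
time: 10.48
tcp_pos: [629.6, 39.2, 69.5]
tcp_rot: [0.0, 0.999, 0.051, -0.002]
ft_force: [-0.1, 0.3, 0.5]
finger_gap: -0.005
finger_force: 0.0
time: 10.9
tcp_pos: [511.4, 27.9, 159.3]
tcp_rot: [-0.0, 0.999, 0.051, 0.002]
ft_force: [-0.0, -0.5, 0.2]
finger_gap: 0.003
finger_force: 0.0
time: 11.32
tcp_pos: [432.9, 19.0, 158.6]
tcp_rot: [0.0, 0.999, 0.051, 0.001]
ft_force: [-0.0, -0.5, 0.4]
finger_gap: -0.004
finger_force: 0.0
[-0.  -0.5  0.4] [433.  19. 159.]
0 0 0.999
0 0 0.999
0 0 0.999
0 0 0.998
```

Nothing has moved since before the press, so I'm handing in.

```bash
python3 -c "
from station import ticket
print(ticket.sign_off())"
```

```text
the job is handed in; nothing more can be done
None
```

I pushed the wedge under the short foot until it jammed with the stand looking level in the images, pressed the nut with about 22 N without it giving, moved the hand clear and handed the job in at about 11.5 s; no verdict came back.

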